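Take the low brush pail off the drying rack

TASK

Three steel brush-washing pails hang on the drying rack in the art room. Lift the shallow round one up and off its hooks and set it down gently, upright, in the empty end of the grey drip tray, beside the two paint jars; leave the other two pails hanging where they are.

Things in the scene. Friction and masses are not known exactly. Their poses are not given: they have to be found in the camera images.
- low_pail: Shallow round steel pail, 90 mm across, 50 high, 0.26 kg. Straps carry a black grip bar 14 mm thick (x), 14 high, 116 long (y), centre 120 above the origin (middle of the underside; z up), 70 above the rim. The bar lies across two hook arms, 60 mm clear between: grip there. To come off: rise 25 to 45 mm over the upturned tips, rim still under the arms, go 80 or more along its own -x, only then higher.
- tall_pail: Bystander, stays hanging: tall round steel pail, 72 mm across, 90 high, same straps, bar and hooks (bar centre 160 above its origin, the middle of the underside). The three pails hang in any order in the rack's three places, 145 mm apart, bars level and in line, 185 mm above the table; the rack's rail runs 80 mm behind the bars (+x), 129 above the table; hook tips reach 200.
- square_pail: Bystander, stays hanging: square steel pail, 76 by 76 mm, 70 mm high, same straps, grip bar and hooks (bar centre 140 mm above its underside). Origin: centre of the underside; z up; y along the bar.
- tray: Fixed grey plastic drip tray, 170 mm along its x, 280 mm along its y, walls 5 mm thick and 22 mm high over the table, inner floor 5 mm above the table. Origin: centre of the underside, on the table; z up. Its -y half is the empty end: the middle of the free floor lies 50 mm from the origin along -y. Two paint jars, 66 mm across, 120 mm high, stand about 40 mm either side of its middle, 88 mm along +y.

How it is judged:
By the outcome, as a careful person would: the job done as asked, in the order asked, and still so for the second after the job is handed in, with the robot touching nothing.
It also fails if it takes over 51 s, if anything falls off the work surface, if the arm or the gripper's body presses on something with over 40 N, if the wrist force passes 120 N, or if a joint passes its speed limit or range.

ROBOT

A 6-joint arm with a two-finger parallel gripper is mounted at the origin on the work surface. World frame = base frame: x ahead of the robot, y to its left, z up, the work surface at z = 0. Lengths are in m, angles in degrees, forces in N, time in s.
With the tool pointing down it reaches from about 0.3 to 0.95 m from the base axis. Payload 3.1 kg.
Tool frame: the origin (TCP) lies at the very end of the fingers, on their centre line; the grasp point (between the pads) lies env.grip_depth behind it (env.grip_depth is the distance from the TCP to the grasp point, in m); z points along the fingers, y is the line along which they close (so a half turn about z gives the same grasp; the last joint's range is limited). The gripper opens to 85 mm and grips with 20 to 120 N. Pads are 22 mm wide; open, the fingers measure 114 mm over their backs; the gripper's body (76 mm by 85 mm) begins 54 mm behind the grasp point. The pads swing forward as they close: fully open they stand 13 mm farther back than shut.
Start: joints at [59.548, 17.653, 93.61, -0, 68.738, -3.994], TCP at [0.279, 0.56, 0.231] pointing down, gripper open.
Joint ranges: [-175.34, 175.34], [-45.06, 112.39], [2.9, 150.54], [-68.45, 248.45], [3.09, 151.38], [-168.51, 168.51]. Speed limits (degrees/s): [159.86, 159.86, 180, 180, 180, 180].

INTERFACE

Orientations are given as a 3x3 rotation matrix whose columns are the frame's x, y, z axes.
In Python, from cell import env, vision gives the robot as it stands.
- The arm moves only by the tool play_rows, never from a script. Its argument "series" is a list of rows, each an object of numbers: "hand": the closure, from -1 (fully open) to 1 (shut); "dx", "dy", "dz": the shift along the tool's x, y, z scaled (see below); "wx", "wy", "wz": the turn, a rotation vector about the tool's x, y, z scaled (see below). In form: [{"hand": .., "dx": .., "dy": .., "dz": .., "wx": .., "wy": .., "wz": ..}, ...]. A call has 1 to 5 rows; each row is the pose to reach, as a shift and turn from the pose commanded when the call began, along the tool's axes at that moment; what a row does not reach only later rows make up. The controller multiplies each number of a shift by 0.12 m and each number of a turn by 60 degrees. A row lasts 1/12 s, in which the tool goes at most 41.7 mm and 7.16 degrees, less where a joint would pass 70% of its speed; a pose out of reach is approached as far as the arm can. A call with a number of a shift or a turn outside -1 to 1 is refused whole. A call with a gripper value outside its range is refused whole. The fingers move at their own pace and stop on an object; the grip force is fixed at half the most. Time passes only in rows, so rows that repeat a pose let the fingers close. It gives the time, the measured TCP pose, the force, the opening and the grip force at its end, in the units of the state.
- env.sense(): the state, without advancing time (a new reading comes with each control period).
- vision.camera(name): name is "scene" or "top"; returns a dict with "pixels" (384x512x3 uint8, red, green, blue), "mtx" (3x3 intrinsics, pixels), "D" ([k1, k2, p1, p2, k3] as OpenCV has them; the pictures are not rectified), "origin" and "attitude" of the camera in the world. Camera axes: x right, y down, z forward; pixel columns grow to the right and rows downward; lengths in m; the calibration is good to about 2 mm. A picture is of the moment at which its call begins. There is no depth.
- env.sign_off(): hands the job in; it is judged then, once.
Trained networks look in the newest picture that a camera, given by its name, has taken for a name from the list of things; names that differ only in an ending like _2 or _b are one class to them, and where a whole thing is asked for, a point or a joint stands for the part that bears it (a point fixed in the world has none). Each returns a list of dicts, best first, with "conf" (0 to 1); they miss things now and then, are a little off and sometimes report something else, mostly with a low value. They report only what shows in the picture. A call takes as long as a camera call.
- vision.boxes_of(camera, query): "box" ([left, top, width, height] in pixels, round what is visible of it).
- vision.cut_out(camera, query): "region" (384x512 bool, what is visible of it) and "box" ([left, top, width, height] in pixels, round what is visible of it).
- vision.tip_of(camera, query): "pixel" ([column, row] in pixels: a listed point, or the origin of a listed thing).
The state is a dict: "time_s": time; "q": joint angles; "joint_velocities": joint speeds; "joint_efforts": joint torques, N m; "ee_pos": TCP position; "orientation": TCP orientation; "wrist_force": force on the tool from outside, world axes, zero at the start; "torque": the same for the moment, N m; "gripper_width": finger opening in m; "grasp_force": force on a finger pad.
Only numpy, scipy, OpenCV 4.12 (cv2) and the standard library are available. Lean on these libraries where they do the work, as an engineer would, in place of code of your own. Each camera call takes 0.05 s, during which the arm holds its last target. There are 200 camera calls.

## Working session

There is one attempt and no reset: what is moved stays moved. The work goes in short steps, Python scripts to look and compute and a tool call to move; the robot and the scene stay as the last step left them, time stands still between calls to the robot, and variables do not carry over. Pictures are saved under pics/ and viewed, at most 10 in all, crops included, and the job is handed in when it is done.

Besides the shell and the picture viewer there is one more tool, called as name(argument=value, ...) on one line, values as JSON. play_rows: Moves the arm, as the interface text tells. Its arguments: {"type":"object","properties":{"series":{"type":"array","items":{"type":"object","properties":{"hand":{"type":"number"},"dx":{"type":"number"},"dy":{"type":"number"},"dz":{"type":"number"},"wx":{"type":"number"},"wy":{"type":"number"},"wz":{"type":"number"}}}}},"required":["series"]}

```bash
mkdir -p pics
python3 - <<'E'
from cell import env, vision
import cv2,numpy as np
s=env.sense(); print(s['time_s'],s['ee_pos'],np.round(s['orientation'],3).tolist(),s['gripper_width'],env.grip_depth)
for c in ['scene','top']:
    r=vision.camera(c); cv2.imwrite(f'pics/{c}0.png',r['pixels'][:,:,::-1])
    print(c,np.round(r['mtx'],1).tolist(),r['D'],r['origin'],np.round(r['attitude'],4).tolist())
    for q in ['low_pail','tall_pail','square_pail','tray']:
        print(q,[(round(b['conf'],2),b['box']) for b in vision.boxes_of(c,q)][:3],[(round(b['conf'],2),b['pixel']) for b in vision.tip_of(c,q)][:3])
E
```

```text
0.0 [0.27806441 0.55879878 0.23003169] [[-0.895, 0.446, -0.001], [0.446, 0.895, -0.002], [0.0, -0.002, -1.0]] 0.08500857811827069 0.0187
scene [[486.8, 0.0, 252.5], [0.0, 486.8, 189.1], [0.0, 0.0, 1.0]] [0.0251095 0.        0.        0.        0.       ] [1.01197205 0.55362324 1.04093862] [[-0.7058, 0.5733, -0.4161], [0.7084, 0.5652, -0.4228], [-0.0072, -0.5932, -0.805]]
low_pail [(0.77, [207.3, 117.0, 37.0, 61.9])] [(0.62, [224.5, 164.5])]
tall_pail [(0.73, [180.7, 82.4, 35.3, 64.5])] [(0.69, [198.5, 141.8])]
square_pail [(0.83, [238.1, 154.0, 41.3, 73.0])] [(0.79, [252.0, 206.4])]
tray [(0.57, [289.7, 248.8, 148.3, 133.7])] [(0.77, [362.0, 315.0])]
top [[349.9, 0.0, 255.5], [0.0, 349.9, 188.9], [0.0, 0.0, 1.0]] [-0.05689978  0.          0.          0.          0.        ] [0.40628142 0.05201379 1.02293651] [[-0.0262, -0.9913, 0.129], [-0.9996, 0.0268, 0.0028], [-0.0062, -0.1289, -0.9916]]
low_pail [(0.59, [281.5, 179.8, 45.2, 38.4])] [(0.96, [297.3, 198.2])]
tall_pail [(0.74, [336.0, 197.9, 53.7, 25.7])] [(0.72, [350.4, 213.0])]
square_pail [(0.78, [220.9, 173.6, 49.2, 33.1])] [(0.9, [245.1, 195.5])]
tray [(0.69, [81.3, 157.6, 100.0, 68.9])] [(0.62, [130.0, 191.9])]
```

Run:
```python
import cv2
a=cv2.imread('pics/top0.png'); b=cv2.imread('pics/scene0.png')
cv2.imwrite('pics/t1.png',cv2.resize(a[140:260,60:410],(800,274),interpolation=cv2.INTER_CUBIC))
cv2.imwrite('pics/s1.png',cv2.resize(b[60:384,150:470],(592,600),interpolation=cv2.INTER_CUBIC))
```

```text
(no output)
```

View pics/t1.png

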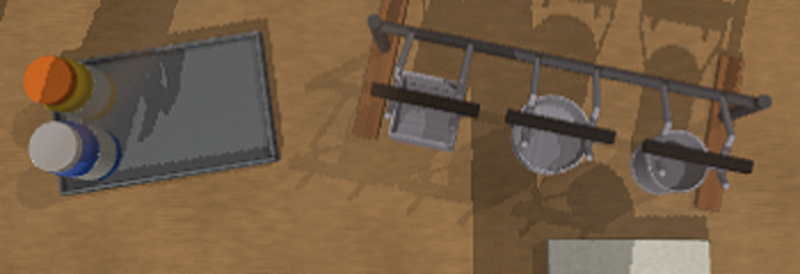

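View pics/s1.png

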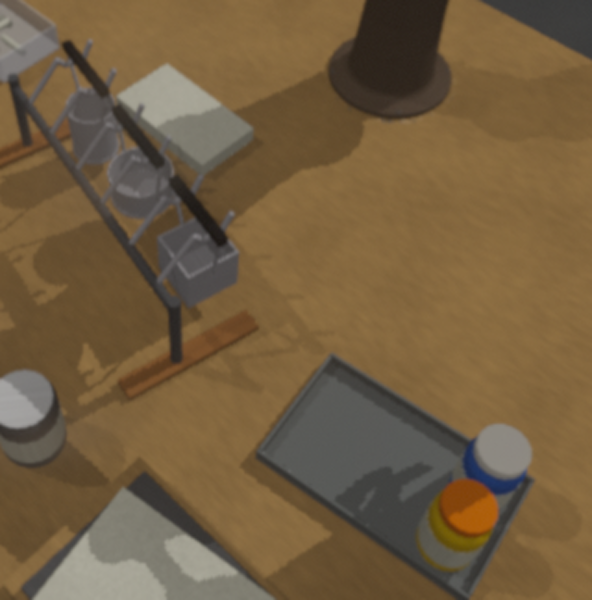

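The top crop shows three pails: square (crop 425,110), low round in the middle (550,135), tall (670,165). The tray's empty end is on the right, with the jars at (50,80) and (65,150). The networks' labels agree with this. Next I fit the bars and the tray rim.

```bash
cat > h.py <<'E'
import cv2,numpy as np
def ray(r,px,z):
    u=cv2.undistortPoints(np.array(px,float).reshape(-1,1,2),r['mtx'],np.array(r['D'],float))[:,0]
    d=np.c_[u,np.ones(len(u))]@np.array(r['attitude']).T; o=np.array(r['origin'])
    return o+d*((z-o[2])/d[:,2])[:,None]
def proj(r,P):
    R=np.array(r['attitude']); t=-R.T@np.array(r['origin'])
    return cv2.projectPoints(np.array(P,float),cv2.Rodrigues(R.T)[0],t,np.array(r['mtx']),np.array(r['D'],float))[0][:,0]
E
python3 - <<'E'
from cell import env, vision
from h import *
for c in ['top','scene']:
    r=vision.camera(c); im=r['pixels'].astype(int)
    m=(im.max(2)<58).astype(np.uint8)
    n,l,st,ce=cv2.connectedComponentsWithStats(m)
    for i in range(1,n):
        if 60<st[i][4]<2000:
            p=np.argwhere(l==i)[:,::-1]; (cx,cy),(w,h),a=cv2.minAreaRect(p.astype(np.float32))
            b=cv2.boxPoints(((cx,cy),(w,h),a)); 
            if w<h: e=[]
            o=sorted(b.tolist()); e=np.array([(np.array(o[0])+o[1])/2,(np.array(o[2])+o[3])/2]) if c=='top' else np.array([b[np.argsort(b[:,1])[:2]].mean(0),b[np.argsort(b[:,1])[2:]].mean(0)])
            P=ray(r,e,.19); print(c,st[i],e.round(1).tolist(),P.round(4)[:,:2].tolist(),np.linalg.norm(P[0]-P[1]).round(3),ray(r,[ce[i]],.19).round(4))
    o=vision.cut_out(c,'tray'); 
    k=o[0]['region']; hull=cv2.convexHull(np.argwhere(k)[:,::-1].astype(np.float32)); 
    Wd=ray(r,hull[:,0],.022)[:,:2]; print('tray',cv2.minAreaRect(Wd.astype(np.float32)))
    if c=='top':
        px=np.array([[263,33],[277,160],[62,193]])/2.2857+[60,140]; print(ray(r,px,.022).round(4).tolist())
        print('book',ray(r,np.array([[548,240],[710,240]])/2.2857+[60,140],.03).round(3).tolist())
    print('origin tray',ray(r,[vision.tip_of(c,'tray')[0]['pixel']],0.0),'low',ray(r,[vision.tip_of(c,'low_pail')[0]['pixel']],0.065))
E
```

```text
top [229  86  28  14 134] [[229.3, 94.2], [256.3, 92.1]] [[0.7552, 0.1136], [0.7586, 0.046]] 0.068 [[0.7526 0.0789 0.19  ]]
top [106  96  51  16 148] [[106.0, 103.5], [156.0, 103.5]] [[0.742, 0.4259], [0.7369, 0.298]] 0.128 [[0.7302 0.3911 0.19  ]]
top [   0  145   48   47 1839] [[-0.0, 168.0], [47.0, 168.0]] [[0.5849, 0.6951], [0.5808, 0.5704]] 0.125 [[0.5769 0.6375 0.19  ]]
top [224 177  46  14 249] [[223.7, 178.6], [268.9, 188.3]] [[0.5418, 0.1306], [0.5152, 0.0221]] 0.112 [[0.5273 0.0728 0.19  ]]
top [281 188  48  15 264] [[281.1, 190.4], [328.2, 199.8]] [[0.5092, -0.0069], [0.4834, -0.1189]] 0.115 [[ 0.4961 -0.0627  0.19  ]]
top [341 201  48  15 273] [[340.8, 202.9], [388.4, 213.1]] [[0.4753, -0.1487], [0.4476, -0.2621]] 0.117 [[ 0.4611 -0.2041  0.19  ]]
top [   0  284   51   43 1120] [[-0.0, 305.0], [50.0, 305.0]] [[0.2498, 0.6757], [0.2501, 0.549]] 0.127 [[0.2439 0.6253 0.19  ]]
top [ 249  344   62   40 1769] [[249.0, 363.5], [310.0, 363.5]] [[0.1126, 0.0798], [0.1087, -0.0596]] 0.14 [[0.1056 0.0054 0.19  ]]
tray ((0.47033700346946716, -0.24623194336891174), (0.076662123203277
[... 1435 characters left out ...]
[0.6586 0.1482 0.19  ]]
scene [329 254  74  47 158] [[329.5, 254.1999969482422], [401.79998779296875, 299.3999938964844]] [[0.5784, 0.3274], [0.5576, 0.4823]] 0.156 [[0.5672 0.4107 0.19  ]]
scene [290 306 112  78 274] [[290.1000061035156, 305.8999938964844], [400.70001220703125, 383.3999938964844]] [[0.7126, 0.3445], [0.6835, 0.5664]] 0.224 [[0.6963 0.4723 0.19  ]]
scene [221 317  43  36 327] [[224.0, 319.0], [259.5, 354.5]] [[0.8155, 0.2763], [0.8157, 0.3665]] 0.09 [[0.8131 0.3135 0.19  ]]
tray ((0.5536795854568481, 0.42346179485321045), (0.18081049621105194, 0.2817317247390747), 7.8319501876831055)
origin tray [[0.54746271 0.42081637 0.        ]] low [[ 0.49541408 -0.06234988  0.065     ]]
```

Add to h.py:
```python
from scipy.spatial.transform import Rotation as Ro
def plan(env,tcp,ydeg):
    """remaining shift/turn to TCP pose, tool down, tool y at ydeg; in row units"""
    s=env.sense(); R=np.array(s['orientation']); a=np.radians(ydeg)
    y=np.array([np.cos(a),np.sin(a),0]); z=np.array([0,0,-1.]); T=np.c_[np.cross(y,z),y,z]
    d=R.T@(np.array(tcp)-s['ee_pos'])/.12; w=Ro.from_matrix(R.T@T).as_rotvec(degrees=True)/60
    print('t',round(s['time_s'],2),'ee',np.round(s['ee_pos'],4),'F',np.round(s['wrist_force'],1),'w',round(s['gripper_width'],4),'g',s['grasp_force'],'\nd',d.round(3),'w',w.round(3))
```

```text
(no output)
```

play_rows(series=[{"hand": -1, "dx": 0, "dy": 0, "dz": -0.3, "wz": 0.1}, {"hand": -1, "dx": -1, "dy": -1, "dz": -0.3, "wz": 0.5}, {"hand": -1, "dx": -1, "dy": -1, "dz": -0.3, "wz": 0.5}, {"hand": -1, "dx": -1, "dy": -1, "dz": -0.3, "wz": 0.5}, {"hand": -1, "dx": -1, "dy": -1, "dz": -0.3, "wz": 0.5}])

```text
validation failed for argument at $.se...
```

```bash
python3 -c "
from cell import env
from h import *
plan(env,[.499,-.0605,.26],-13.4)"
```

```text
t 1.3 ee [0.2785 0.5595 0.2313] F [ 0.8 -0.2  0.1] w 0.0852 g 0.0 
d [-3.947 -3.807 -0.239] w [-0.     0.     1.282]
```

play_rows(series=[{"hand": -1, "dx": -0.1, "dy": -0.1, "dz": -0.25, "wx": 0, "wy": 0, "wz": 0.1}, {"hand": -1, "dx": -1, "dy": -1, "dz": -0.25, "wx": 0, "wy": 0, "wz": 0.5}, {"hand": -1, "dx": -1, "dy": -1, "dz": -0.25, "wx": 0, "wy": 0, "wz": 0.5}, {"hand": -1, "dx": -1, "dy": -1, "dz": -0.25, "wx": 0, "wy": 0, "wz": 0.5}, {"hand": -1, "dx": -1, "dy": -1, "dz": -0.25, "wx": 0, "wy": 0, "wz": 0.5}])

```text
time_s: 1.72
ee_pos: [0.3329, 0.3957, 0.2613]
orientation: [[-0.548, 0.836, 0.0], [0.836, 0.548, -0.001], [-0.001, -0.0, -1.0]]
wrist_force: [-0.4, -0.0, -0.7]
gripper_width: 0.0856
grasp_force: 0.0
```

```bash
python3 -c "
from cell import env
from h import *
plan(env,[.499,-.0605,.26],-13.4)"
```

```text
t 1.72 ee [0.3329 0.3957 0.2613] F [-0.4 -0.  -0.7] w 0.0856 g 0.0 
d [-3.938 -0.926  0.017] w [0.    0.001 0.777]
```

play_rows(series=[{"hand": -1, "dx": -1, "dy": -0.25, "dz": 0, "wx": 0, "wy": 0, "wz": 0.45}, {"hand": -1, "dx": -1, "dy": -0.25, "dz": 0, "wx": 0, "wy": 0, "wz": 0.45}, {"hand": -1, "dx": -1, "dy": -0.25, "dz": 0, "wx": 0, "wy": 0, "wz": 0.45}, {"hand": -1, "dx": -1, "dy": -0.25, "dz": 0, "wx": 0, "wy": 0, "wz": 0.45}])

```text
time_s: 2.05
ee_pos: [0.3755, 0.2761, 0.2613]
orientation: [[-0.103, 0.995, 0.001], [0.995, 0.103, -0.004], [-0.004, 0.001, -1.0]]
wrist_force: [-0.3, 0.9, 0.3]
gripper_width: 0.0854
grasp_force: 0.0
```

```bash
python3 -c "
from cell import env
from h import *
plan(env,[.499,-.0605,.26],-13.4)"
```

```text
t 2.05 ee [0.3755 0.2761 0.2613] F [-0.3  0.9  0.3] w 0.0854 g 0.0 
d [-2.896  0.736  0.023] w [0.002 0.004 0.321]
```

play_rows(series=[{"hand": -1, "dx": -1, "dy": 0.25, "dz": 0, "wx": 0, "wy": 0, "wz": 0.32}, {"hand": -1, "dx": -1, "dy": 0.25, "dz": 0, "wx": 0, "wy": 0, "wz": 0.32}, {"hand": -1, "dx": -1, "dy": 0.25, "dz": 0, "wx": 0, "wy": 0, "wz": 0.32}, {"hand": -1, "dx": -1, "dy": 0.25, "dz": 0, "wx": 0, "wy": 0, "wz": 0.32}])

```text
time_s: 2.38
ee_pos: [0.4194, 0.1605, 0.2617]
orientation: [[0.228, 0.974, 0.002], [0.974, -0.228, -0.004], [-0.003, 0.003, -1.0]]
wrist_force: [0.4, 1.1, 0.7]
gripper_width: 0.0851
grasp_force: 0.0
```

```bash
python3 -c "
from cell import env
from h import *
plan(env,[.499,-.0605,.26],-13.4)"
```

```text
t 2.38 ee [0.4194 0.1605 0.2617] F [0.4 1.1 0.7] w 0.0851 g 0.0 
d [-1.642  1.065  0.022] w [0.003 0.003 0.004]
```

play_rows(series=[{"hand": -1, "dx": -0.85, "dy": 0.55, "dz": 0, "wx": 0, "wy": 0, "wz": 0}, {"hand": -1, "dx": -0.85, "dy": 0.55, "dz": 0, "wx": 0, "wy": 0, "wz": 0}, {"hand": -1, "dx": -0.85, "dy": 0.55, "dz": 0, "wx": 0, "wy": 0, "wz": 0}, {"hand": -1, "dx": -0.85, "dy": 0.55, "dz": 0, "wx": 0, "wy": 0, "wz": 0}])

```text
time_s: 2.72
ee_pos: [0.4615, 0.0471, 0.2619]
orientation: [[0.224, 0.975, 0.003], [0.975, -0.224, -0.004], [-0.003, 0.004, -1.0]]
wrist_force: [-0.1, -0.2, 0.3]
gripper_width: 0.0852
grasp_force: 0.0
```

play_rows(series=[{"hand": -1, "dx": -0.79, "dy": 0.51, "dz": 0, "wx": 0, "wy": 0, "wz": 0}, {"hand": -1, "dx": -0.79, "dy": 0.51, "dz": 0, "wx": 0, "wy": 0, "wz": 0}, {"hand": -1, "dx": -0.79, "dy": 0.51, "dz": 0, "wx": 0, "wy": 0, "wz": 0}, {"hand": -1, "dx": -0.79, "dy": 0.51, "dz": 0, "wx": 0, "wy": 0, "wz": 0}, {"hand": -1, "dx": -0.79, "dy": 0.51, "dz": 0, "wx": 0, "wy": 0, "wz": 0}])

```text
time_s: 3.13
ee_pos: [0.4985, -0.0542, 0.2612]
orientation: [[0.222, 0.975, -0.0], [0.975, -0.222, 0.001], [0.001, -0.001, -1.0]]
wrist_force: [-0.3, 1.1, -0.8]
gripper_width: 0.0849
grasp_force: 0.0
```

```bash
python3 -c "
from cell import env,vision
from h import *
plan(env,[.499,-.0605,.166],-13.4)
P=[[.499,-.0605,.185]]
out=[]
for c in ['scene','top']:
    r=vision.camera(c); im=r['pixels'][:,:,::-1].copy(); e=np.array(env.sense()['ee_pos'])
    p=proj(r,[e,P[0]]); print(c,p.round(1).tolist())
    x,y=p[1].astype(int); k=im[y-45:y+55,x-50:x+50]; out.append(cv2.resize(k,(400,400),interpolation=cv2.INTER_CUBIC))
cv2.imwrite('pics/c2.png',np.hstack(out))
"
```

```text
t 3.13 ee [ 0.4985 -0.0542  0.2612] F [-0.3  1.1 -0.8] w 0.0849 g 0.0 
d [-0.051  0.016  0.793] w [-0.    -0.001  0.01 ]
scene [[225.2, 111.5], [224.5, 133.2]]
top [[304.3, 191.0], [303.3, 194.3]]
```

View pics/c2.png

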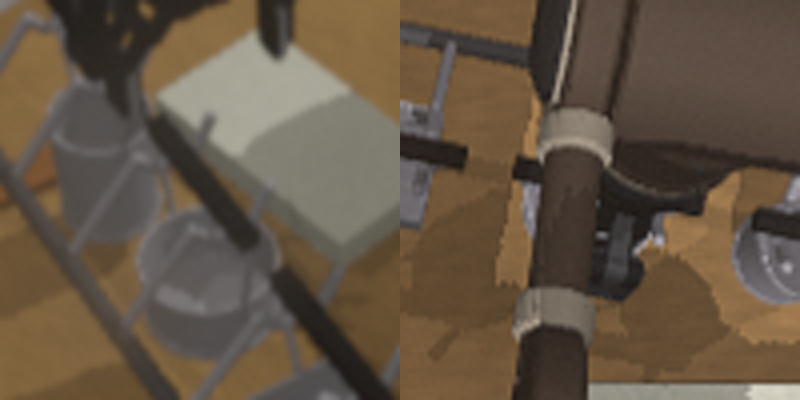

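The scene crop shows the fingers at (115,105) and (278,40), on either side of the low pail's bar at about (205,185), so the gripper is lined up. Now down.

play_rows(series=[{"hand": -1, "dx": -0.05, "dy": 0.02, "dz": 0.15, "wx": 0, "wy": 0, "wz": 0.01}, {"hand": -1, "dx": -0.05, "dy": 0.02, "dz": 0.3, "wx": 0, "wy": 0, "wz": 0.01}, {"hand": -1, "dx": -0.05, "dy": 0.02, "dz": 0.47, "wx": 0, "wy": 0, "wz": 0.01}, {"hand": -1, "dx": -0.05, "dy": 0.02, "dz": 0.64, "wx": 0, "wy": 0, "wz": 0.01}, {"hand": -1, "dx": -0.05, "dy": 0.02, "dz": 0.79, "wx": 0, "wy": 0, "wz": 0.01}])

```text
time_s: 3.65
ee_pos: [0.4984, -0.058, 0.1654]
orientation: [[0.227, 0.974, -0.001], [0.974, -0.227, 0.001], [0.0, -0.001, -1.0]]
wrist_force: [0.1, -0.2, -0.3]
gripper_width: 0.0852
grasp_force: 0.0
```

play_rows(series=[{"hand": -1, "dx": 0, "dy": 0, "dz": 0, "wx": 0, "wy": 0, "wz": 0}, {"hand": -0.2, "dx": 0, "dy": 0, "dz": 0, "wx": 0, "wy": 0, "wz": 0}, {"hand": 0.2, "dx": 0, "dy": 0, "dz": 0, "wx": 0, "wy": 0, "wz": 0}, {"hand": 0.3, "dx": 0, "dy": 0, "dz": 0, "wx": 0, "wy": 0, "wz": 0}, {"hand": 0.4, "dx": 0, "dy": 0, "dz": 0, "wx": 0, "wy": 0, "wz": 0}])

```text
time_s: 4.07
ee_pos: [0.5004, -0.0599, 0.1681]
orientation: [[0.229, 0.973, 0.003], [0.973, -0.229, -0.001], [0.0, 0.003, -1.0]]
wrist_force: [-0.5, 0.4, 0.0]
gripper_width: 0.0388
grasp_force: 0.0
```

```bash
python3 -c "
from cell import env,vision
from h import *
plan(env,[.499,-.0605,.166],-13.4)
r=vision.camera('scene'); im=r['pixels'][:,:,::-1]
cv2.imwrite('pics/c3.png',cv2.resize(im[80:190,165:285],(600,550),interpolation=cv2.INTER_CUBIC))
"
```

```text
t 4.07 ee [ 0.5004 -0.0599  0.1681] F [-0.5  0.4  0. ] w 0.0388 g 0.0 
d [-0.007 -0.011  0.017] w [ 0.003 -0.     0.003]
```

View pics/c3.png

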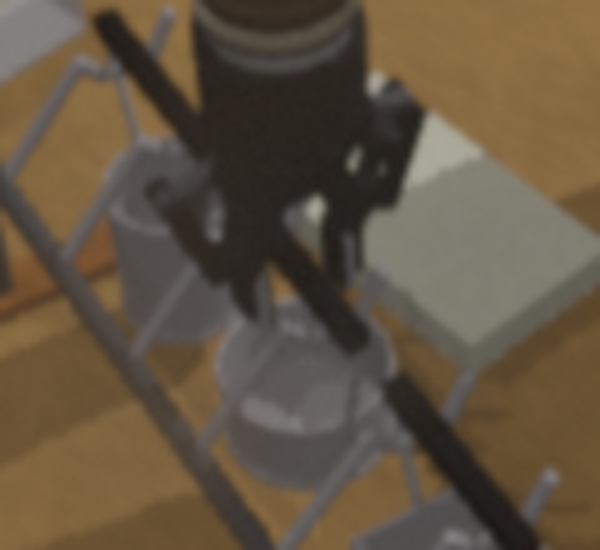

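The fingers, at (250,300) and (345,265), straddle the bar evenly, with the bar passing between them at about (300,270). Closing.

play_rows(series=[{"hand": 0.6, "dx": 0, "dy": 0, "dz": 0.01, "wx": 0, "wy": 0, "wz": 0}, {"hand": 0.7, "dx": 0, "dy": 0, "dz": 0.01, "wx": 0, "wy": 0, "wz": 0}, {"hand": 1, "dx": 0, "dy": 0, "dz": 0.01, "wx": 0, "wy": 0, "wz": 0}, {"hand": 1, "dx": 0, "dy": 0, "dz": 0.01, "wx": 0, "wy": 0, "wz": 0}, {"hand": 1, "dx": 0, "dy": 0, "dz": 0.01, "wx": 0, "wy": 0, "wz": 0}])

```text
time_s: 4.53
ee_pos: [0.4994, -0.0601, 0.1661]
orientation: [[0.23, 0.973, 0.0], [0.973, -0.23, 0.0], [0.0, 0.0, -1.0]]
wrist_force: [-2.3, 1.0, 5.9]
gripper_width: 0.0136
grasp_force: 59.3
```

play_rows(series=[{"hand": 1, "dx": 0, "dy": 0, "dz": 0, "wx": 0, "wy": 0, "wz": 0}, {"hand": 1, "dx": 0, "dy": 0, "dz": 0, "wx": 0, "wy": 0, "wz": 0}, {"hand": 1, "dx": 0, "dy": 0, "dz": 0, "wx": 0, "wy": 0, "wz": 0}])

```text
time_s: 4.78
ee_pos: [0.4994, -0.0601, 0.166]
orientation: [[0.23, 0.973, 0.0], [0.973, -0.23, 0.0], [0.0, 0.0, -1.0]]
wrist_force: [-2.3, 0.6, 6.4]
gripper_width: 0.0124
grasp_force: 59.3
```

play_rows(series=[{"hand": 1, "dx": 0, "dy": 0, "dz": -0.03, "wx": 0, "wy": 0, "wz": 0}, {"hand": 1, "dx": 0, "dy": 0, "dz": -0.07, "wx": 0, "wy": 0, "wz": 0}, {"hand": 1, "dx": 0, "dy": 0, "dz": -0.11, "wx": 0, "wy": 0, "wz": 0}, {"hand": 1, "dx": 0, "dy": 0, "dz": -0.15, "wx": 0, "wy": 0, "wz": 0}])

```text
time_s: 5.12
ee_pos: [0.499, -0.0601, 0.1833]
orientation: [[0.229, 0.973, -0.001], [0.973, -0.229, 0.0], [-0.0, -0.001, -1.0]]
wrist_force: [-0.4, 0.4, -2.0]
gripper_width: 0.0132
grasp_force: 58.5
```

play_rows(series=[{"hand": 1, "dx": 0, "dy": 0, "dz": -0.04, "wx": 0, "wy": 0, "wz": 0}, {"hand": 1, "dx": 0, "dy": 0, "dz": -0.08, "wx": 0, "wy": 0, "wz": 0}, {"hand": 1, "dx": 0, "dy": 0, "dz": -0.12, "wx": 0, "wy": 0, "wz": 0}, {"hand": 1, "dx": 0, "dy": 0, "dz": -0.14, "wx": 0, "wy": 0, "wz": 0}, {"hand": 1, "dx": 0, "dy": 0, "dz": -0.14, "wx": 0, "wy": 0, "wz": 0}])

```text
time_s: 5.53
ee_pos: [0.4999, -0.0602, 0.201]
orientation: [[0.229, 0.973, 0.002], [0.973, -0.229, -0.0], [0.0, 0.002, -1.0]]
wrist_force: [-0.8, 0.5, -2.4]
gripper_width: 0.0127
grasp_force: 58.6
```

```bash
python3 -c "
from cell import env,vision
from h import *
e=np.array([.499,-.0605,.201]); plan(env,e-.105*np.array([.973,-.23,0]),-13.4)
r=vision.camera('scene'); im=r['pixels'][:,:,::-1]
cv2.imwrite('pics/c4.png',cv2.resize(im[70:190,165:285],(600,600),interpolation=cv2.INTER_CUBIC))
"
```

```text
t 5.53 ee [ 0.4999 -0.0602  0.201 ] F [-0.8  0.5 -2.4] w 0.0127 g 58.571391105651855 
d [-0.004 -0.881 -0.001] w [ 0.002 -0.     0.002]
```

View pics/c4.png

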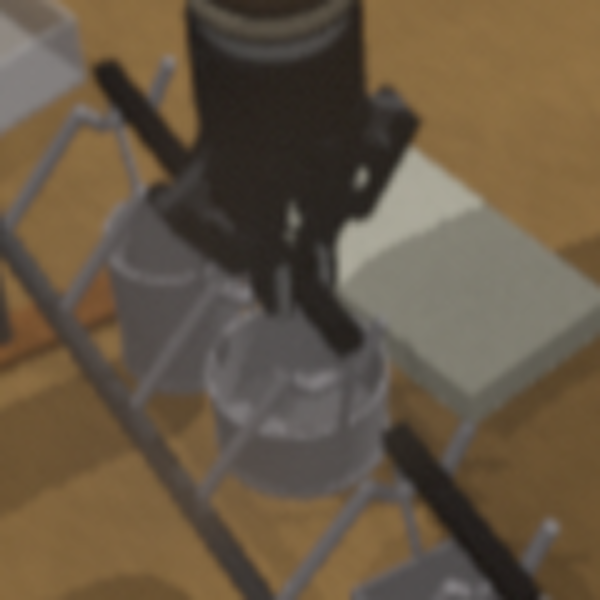

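The pail is lifted clear, level, and its bar is up off the hooks; the wrist reads about its weight. Backing out along -x.

play_rows(series=[{"hand": 1, "dx": 0, "dy": -0.07, "dz": 0, "wx": 0, "wy": 0, "wz": 0}, {"hand": 1, "dx": 0, "dy": -0.17, "dz": 0, "wx": 0, "wy": 0, "wz": 0}, {"hand": 1, "dx": 0, "dy": -0.27, "dz": 0, "wx": 0, "wy": 0, "wz": 0}, {"hand": 1, "dx": 0, "dy": -0.37, "dz": 0, "wx": 0, "wy": 0, "wz": 0}, {"hand": 1, "dx": 0, "dy": -0.47, "dz": 0, "wx": 0, "wy": 0, "wz": 0}])

```text
time_s: 6.0
ee_pos: [0.4427, -0.0467, 0.1995]
orientation: [[0.229, 0.973, -0.002], [0.973, -0.229, 0.0], [-0.0, -0.002, -1.0]]
wrist_force: [-0.2, 1.3, -2.4]
gripper_width: 0.0129
grasp_force: 58.6
```

play_rows(series=[{"hand": 1, "dx": 0, "dy": -0.1, "dz": 0, "wx": 0, "wy": 0, "wz": 0}, {"hand": 1, "dx": 0, "dy": -0.2, "dz": 0, "wx": 0, "wy": 0, "wz": 0}, {"hand": 1, "dx": 0, "dy": -0.3, "dz": 0, "wx": 0, "wy": 0, "wz": 0}, {"hand": 1, "dx": 0, "dy": -0.38, "dz": 0, "wx": 0, "wy": 0, "wz": 0}, {"hand": 1, "dx": 0, "dy": -0.42, "dz": 0, "wx": 0, "wy": 0, "wz": 0}])

```text
time_s: 6.42
ee_pos: [0.3933, -0.0351, 0.1996]
orientation: [[0.229, 0.973, -0.002], [0.973, -0.229, 0.0], [-0.0, -0.002, -1.0]]
wrist_force: [-0.8, 0.7, -1.5]
gripper_width: 0.0128
grasp_force: 58.6
```

```bash
python3 -c "
from cell import env,vision
from h import *
plan(env,[.552,.369,.32],-13.4)
plan(env,[.552,.369,.32],7.3)
"
```

```text
t 6.42 ee [ 0.3933 -0.0351  0.1996] F [-0.8  0.7 -1.5] w 0.0128 g 58.583911657333374 
d [ 3.581  0.514 -1.004] w [-0.002  0.     0.003]
t 6.42 ee [ 0.3933 -0.0351  0.1996] F [-0.8  0.7 -1.5] w 0.0128 g 58.583911657333374 
d [ 3.581  0.514 -1.004] w [-0.002 -0.    -0.342]
```

play_rows(series=[{"hand": 1, "dx": 0, "dy": 0, "dz": -0.12, "wx": 0, "wy": 0, "wz": 0}, {"hand": 1, "dx": 0, "dy": 0, "dz": -0.32, "wx": 0, "wy": 0, "wz": 0}, {"hand": 1, "dx": 0, "dy": 0, "dz": -0.55, "wx": 0, "wy": 0, "wz": 0}, {"hand": 1, "dx": 0.05, "dy": 0, "dz": -0.8, "wx": 0, "wy": 0, "wz": 0}, {"hand": 1, "dx": 0.2, "dy": 0, "dz": -1, "wx": 0, "wy": 0, "wz": 0}])

```text
time_s: 6.83
ee_pos: [0.401, -0.0134, 0.3222]
orientation: [[0.232, 0.973, 0.002], [0.973, -0.232, -0.002], [-0.001, 0.002, -1.0]]
wrist_force: [1.0, 0.5, -1.8]
gripper_width: 0.0132
grasp_force: 58.7
```

play_rows(series=[{"hand": 1, "dx": 0.2, "dy": 0, "dz": 0, "wx": 0, "wy": 0, "wz": 0}, {"hand": 1, "dx": 0.4, "dy": 0, "dz": 0, "wx": 0, "wy": 0, "wz": -0.03}, {"hand": 1, "dx": 0.6, "dy": 0, "dz": 0, "wx": 0, "wy": 0, "wz": -0.06}, {"hand": 1, "dx": 0.8, "dy": 0, "dz": 0, "wx": 0, "wy": 0, "wz": -0.09}, {"hand": 1, "dx": 1, "dy": 0, "dz": 0, "wx": 0, "wy": 0, "wz": -0.12}])

```text
time_s: 7.25
ee_pos: [0.4284, 0.1058, 0.3202]
orientation: [[0.104, 0.995, 0.001], [0.995, -0.104, 0.0], [0.0, 0.001, -1.0]]
wrist_force: [0.8, -1.2, -1.5]
gripper_width: 0.0132
grasp_force: 58.7
```

play_rows(series=[{"hand": 1, "dx": 0.2, "dy": 0, "dz": 0, "wx": 0, "wy": 0, "wz": -0.03}, {"hand": 1, "dx": 0.4, "dy": 0, "dz": 0, "wx": 0, "wy": 0, "wz": -0.06}, {"hand": 1, "dx": 0.6, "dy": 0, "dz": 0, "wx": 0, "wy": 0, "wz": -0.1}, {"hand": 1, "dx": 0.8, "dy": 0, "dz": 0, "wx": 0, "wy": 0, "wz": -0.13}, {"hand": 1, "dx": 1, "dy": 0, "dz": 0, "wx": 0, "wy": 0, "wz": -0.16}])

```text
time_s: 7.67
ee_pos: [0.4409, 0.2251, 0.3199]
orientation: [[-0.063, 0.998, 0.0], [0.998, 0.063, -0.0], [-0.0, 0.0, -1.0]]
wrist_force: [0.4, -0.2, -1.9]
gripper_width: 0.0128
grasp_force: 58.7
```

```bash
python3 -c "
from cell import env,vision
from h import *
plan(env,[.552,.369,.30],7.3)
r=vision.camera('top'); im=r['pixels'][:,:,::-1].copy()
def tr(c,yaw,pts):
    a=np.radians(yaw); R=np.array([[np.cos(a),-np.sin(a)],[np.sin(a),np.cos(a)]]); return [[*(R@p[:2]+c),p[2]] for p in pts]
c4=[(-.085,-.14),(.085,-.14),(.085,.14),(-.085,.14)]
C=np.array([.546,.419])
q=proj(r,tr(C,7.3,[(*p,.022) for p in c4])); 
big=cv2.resize(im[130:260,60:230],(680,520),interpolation=cv2.INTER_CUBIC)
cv2.polylines(big,[((q-[60,130])*4).astype(int)],True,(0,0,255),1)
cv2.imwrite('pics/c5.png',big)
for c in ['top','scene']:
  r=vision.camera(c)
  print(c,[(round(b['conf'],2),b['box'],ray(r,[b['pixel']],0)[0].round(3)) for b in [dict(x,box=0) for x in vision.tip_of(c,'tray')]][:2])
"
```

```text
t 7.67 ee [0.4409 0.2251 0.3199] F [ 0.4 -0.2 -1.9] w 0.0128 g 58.71652543544769 
d [1.138 1.    0.166] w [ 0.     0.    -0.061]
top []
scene [(0.83, 0, array([0.544, 0.419, 0.   ]))]
```

View pics/c5.png

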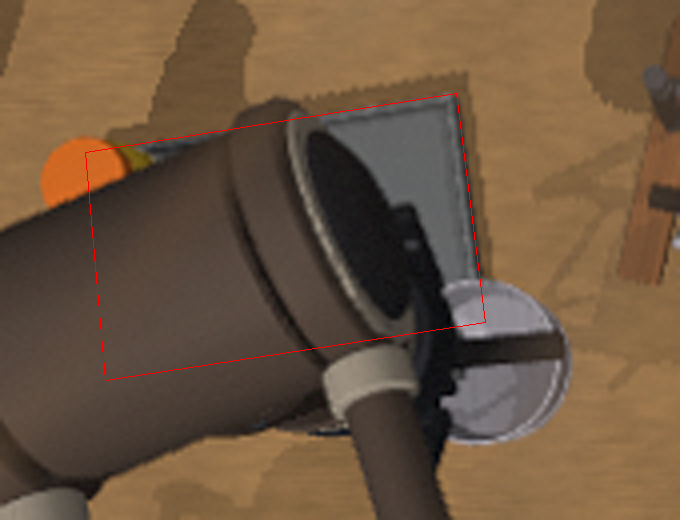

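The projected tray outline (red) lies on the tray's visible edges (corner at (457,95)), and the pail hangs level at (505,360). Moving above the free floor.

play_rows(series=[{"hand": 1, "dx": 0.18, "dy": 0.16, "dz": 0, "wx": 0, "wy": 0, "wz": -0.02}, {"hand": 1, "dx": 0.36, "dy": 0.32, "dz": 0, "wx": 0, "wy": 0, "wz": -0.04}, {"hand": 1, "dx": 0.55, "dy": 0.48, "dz": 0, "wx": 0, "wy": 0, "wz": -0.06}, {"hand": 1, "dx": 0.74, "dy": 0.65, "dz": 0.05, "wx": 0, "wy": 0, "wz": -0.06}, {"hand": 1, "dx": 0.92, "dy": 0.81, "dz": 0.1, "wx": 0, "wy": 0, "wz": -0.06}])

```text
time_s: 8.33
ee_pos: [0.5327, 0.34, 0.3085]
orientation: [[-0.122, 0.992, 0.001], [0.992, 0.122, 0.0], [0.0, 0.001, -1.0]]
wrist_force: [0.8, -0.1, -1.9]
gripper_width: 0.0132
grasp_force: 58.8
```

play_rows(series=[{"hand": 1, "dx": 0.13, "dy": 0.12, "dz": 0.1, "wx": 0, "wy": 0, "wz": 0}, {"hand": 1, "dx": 0.2, "dy": 0.19, "dz": 0.2, "wx": 0, "wy": 0, "wz": 0}, {"hand": 1, "dx": 0.21, "dy": 0.2, "dz": 0.3, "wx": 0, "wy": 0, "wz": 0}, {"hand": 1, "dx": 0.21, "dy": 0.2, "dz": 0.4, "wx": 0, "wy": 0, "wz": 0}, {"hand": 1, "dx": 0.21, "dy": 0.2, "dz": 0.45, "wx": 0, "wy": 0, "wz": 0}])

```text
time_s: 8.75
ee_pos: [0.5505, 0.3661, 0.2513]
orientation: [[-0.123, 0.992, -0.004], [0.992, 0.123, -0.003], [-0.002, -0.004, -1.0]]
wrist_force: [-0.4, -0.5, -2.2]
gripper_width: 0.0127
grasp_force: 58.8
```

```bash
python3 -c "
from cell import env,vision
from h import *
plan(env,[.552,.369,.114],7.3)
r=vision.camera('scene'); im=r['pixels'][:,:,::-1].copy()
cv2.imwrite('pics/c6.png',cv2.resize(im[160:384,240:464],(600,600),interpolation=cv2.INTER_CUBIC))
"
```

```text
t 8.75 ee [0.5505 0.3661 0.2513] F [-0.4 -0.5 -2.2] w 0.0127 g 58.76747131347656 
d [0.025 0.02  1.144] w [-0.004  0.002 -0.004]
```

View pics/c6.png

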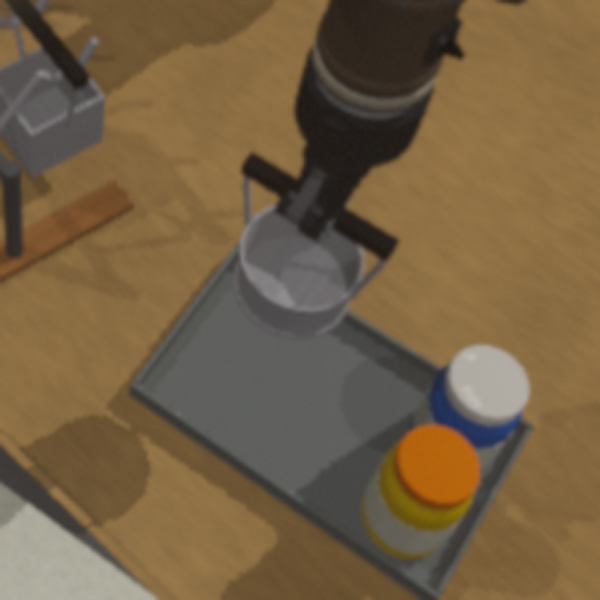

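The pail is upright over the free end of the tray, at (300,270), well clear of the jars at (430,480) and (480,390). Lowering.

play_rows(series=[{"hand": 1, "dx": 0.02, "dy": 0.01, "dz": 0.15, "wx": 0, "wy": 0, "wz": 0}, {"hand": 1, "dx": 0.02, "dy": 0.01, "dz": 0.35, "wx": 0, "wy": 0, "wz": 0}, {"hand": 1, "dx": 0.02, "dy": 0.01, "dz": 0.55, "wx": 0, "wy": 0, "wz": 0}, {"hand": 1, "dx": 0.02, "dy": 0.01, "dz": 0.75, "wx": 0, "wy": 0, "wz": 0}, {"hand": 1, "dx": 0.02, "dy": 0.01, "dz": 0.9, "wx": 0, "wy": 0, "wz": 0}])

```text
time_s: 9.22
ee_pos: [0.5518, 0.3692, 0.1449]
orientation: [[-0.123, 0.992, -0.001], [0.992, 0.123, -0.001], [-0.001, -0.001, -1.0]]
wrist_force: [-0.1, 0.1, -2.3]
gripper_width: 0.0125
grasp_force: 58.8
```

play_rows(series=[{"hand": 1, "dx": 0, "dy": 0, "dz": 0.08, "wx": 0, "wy": 0, "wz": 0}, {"hand": 1, "dx": 0, "dy": 0, "dz": 0.14, "wx": 0, "wy": 0, "wz": 0}, {"hand": 1, "dx": 0, "dy": 0, "dz": 0.2, "wx": 0, "wy": 0, "wz": 0}, {"hand": 1, "dx": 0, "dy": 0, "dz": 0.25, "wx": 0, "wy": 0, "wz": 0}, {"hand": 1, "dx": 0, "dy": 0, "dz": 0.25, "wx": 0, "wy": 0, "wz": 0}])

```text
time_s: 9.63
ee_pos: [0.5526, 0.3704, 0.1158]
orientation: [[-0.124, 0.992, -0.0], [0.992, 0.124, -0.0], [-0.0, -0.0, -1.0]]
wrist_force: [0.0, -0.4, -1.7]
gripper_width: 0.0133
grasp_force: 58.8
```

1–2 mm per row now.

play_rows(series=[{"hand": 1, "dx": 0, "dy": 0, "dz": 0.015, "wx": 0, "wy": 0, "wz": 0}, {"hand": 1, "dx": 0, "dy": 0, "dz": 0.03, "wx": 0, "wy": 0, "wz": 0}, {"hand": 1, "dx": 0, "dy": 0, "dz": 0.045, "wx": 0, "wy": 0, "wz": 0}, {"hand": 1, "dx": 0, "dy": 0, "dz": 0.055, "wx": 0, "wy": 0, "wz": 0}, {"hand": 1, "dx": 0, "dy": 0, "dz": 0.06, "wx": 0, "wy": 0, "wz": 0}])

```text
time_s: 10.05
ee_pos: [0.5528, 0.3707, 0.1089]
orientation: [[-0.124, 0.992, 0.0], [0.992, 0.124, 0.0], [0.0, 0.0, -1.0]]
wrist_force: [-0.5, -0.5, -2.1]
gripper_width: 0.0129
grasp_force: 58.8
```

play_rows(series=[{"hand": 1, "dx": 0, "dy": 0, "dz": 0.006, "wx": 0, "wy": 0, "wz": 0}, {"hand": 1, "dx": 0, "dy": 0, "dz": 0.012, "wx": 0, "wy": 0, "wz": 0}, {"hand": 1, "dx": 0, "dy": 0, "dz": 0.012, "wx": 0, "wy": 0, "wz": 0}])

```text
time_s: 10.3
ee_pos: [0.5527, 0.3706, 0.1073]
orientation: [[-0.124, 0.992, -0.0], [0.992, 0.124, -0.0], [-0.0, -0.0, -1.0]]
wrist_force: [0.4, 1.1, -1.8]
gripper_width: 0.0129
grasp_force: 58.8
```

play_rows(series=[{"hand": 1, "dx": 0, "dy": 0, "dz": 0.006, "wx": 0, "wy": 0, "wz": 0}, {"hand": 1, "dx": 0, "dy": 0, "dz": 0.012, "wx": 0, "wy": 0, "wz": 0}, {"hand": 1, "dx": 0, "dy": 0, "dz": 0.012, "wx": 0, "wy": 0, "wz": 0}])

```text
time_s: 10.55
ee_pos: [0.5529, 0.3708, 0.1064]
orientation: [[-0.124, 0.992, 0.0], [0.992, 0.124, 0.0], [0.0, 0.0, -1.0]]
wrist_force: [-0.5, -0.8, -0.3]
gripper_width: 0.0129
grasp_force: 59.1
```

play_rows(series=[{"hand": 1, "dx": 0, "dy": 0, "dz": 0.004, "wx": 0, "wy": 0, "wz": 0}, {"hand": 1, "dx": 0, "dy": 0, "dz": 0.006, "wx": 0, "wy": 0, "wz": 0}])

```text
time_s: 10.72
ee_pos: [0.5529, 0.3709, 0.1064]
orientation: [[-0.124, 0.992, 0.0], [0.992, 0.124, 0.0], [0.0, 0.0, -1.0]]
wrist_force: [-3.2, -0.6, 5.8]
gripper_width: 0.0128
grasp_force: 59.8
```

The pail is on the tray floor. Opening gradually, then straight up.

play_rows(series=[{"hand": 0.7, "dx": 0, "dy": 0, "dz": 0, "wx": 0, "wy": 0, "wz": 0}, {"hand": 0.5, "dx": 0, "dy": 0, "dz": 0, "wx": 0, "wy": 0, "wz": 0}, {"hand": 0.3, "dx": 0, "dy": 0, "dz": 0, "wx": 0, "wy": 0, "wz": 0}, {"hand": 0.2, "dx": 0, "dy": 0, "dz": 0, "wx": 0, "wy": 0, "wz": 0}, {"hand": 0.2, "dx": 0, "dy": 0, "dz": 0, "wx": 0, "wy": 0, "wz": 0}])

```text
time_s: 11.13
ee_pos: [0.5528, 0.3706, 0.1049]
orientation: [[-0.124, 0.992, 0.0], [0.992, 0.124, -0.0], [-0.0, 0.0, -1.0]]
wrist_force: [-0.2, -0.3, -0.5]
gripper_width: 0.0343
grasp_force: 0.0
```

play_rows(series=[{"hand": 0.2, "dx": 0, "dy": 0, "dz": -0.1, "wx": 0, "wy": 0, "wz": 0}, {"hand": 0.2, "dx": 0, "dy": 0, "dz": -0.3, "wx": 0, "wy": 0, "wz": 0}, {"hand": 0.2, "dx": 0, "dy": 0, "dz": -0.5, "wx": 0, "wy": 0, "wz": 0}, {"hand": 0.2, "dx": 0, "dy": 0, "dz": -0.75, "wx": 0, "wy": 0, "wz": 0}, {"hand": 0.2, "dx": 0, "dy": 0, "dz": -1, "wx": 0, "wy": 0, "wz": 0}])

```text
time_s: 11.55
ee_pos: [0.5524, 0.3704, 0.2266]
orientation: [[-0.124, 0.992, -0.001], [0.992, 0.124, -0.0], [-0.0, -0.001, -1.0]]
wrist_force: [0.0, 0.3, -0.3]
gripper_width: 0.0343
grasp_force: 0.0
```

```bash
python3 -c "
from cell import env,vision
from h import *
r=vision.camera('scene'); im=r['pixels'][:,:,::-1].copy()
print(env.sense()['wrist_force'])
cv2.imwrite('pics/c7.png',cv2.resize(im[70:384,150:464],(600,600),interpolation=cv2.INTER_CUBIC))
"
```

```text
[1.59000268 0.59484447 4.38753729]
```

View pics/c7.png

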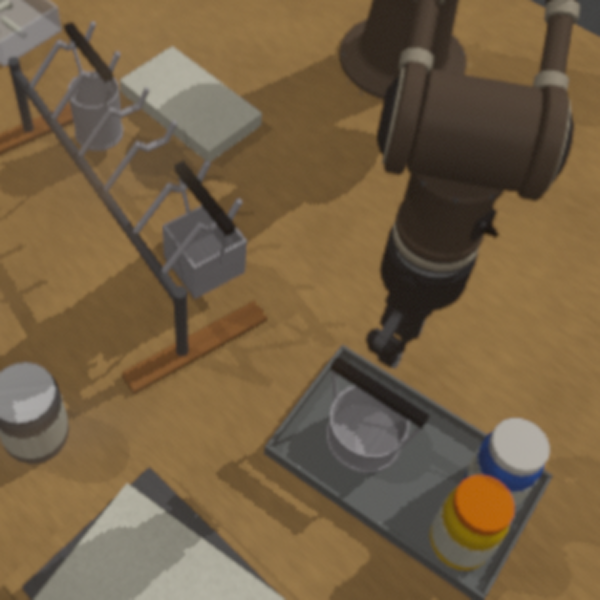

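The low pail stands upright in the tray's empty end at (370,425), the jars are untouched at (470,520) and (515,455), and the tall and square pails still hang at (97,105) and (205,245). Handing in.

play_rows(series=[{"hand": 0.2, "dx": 0, "dy": 0, "dz": -0.05, "wx": 0, "wy": 0, "wz": 0}, {"hand": 0.2, "dx": 0, "dy": 0, "dz": -0.05, "wx": 0, "wy": 0, "wz": 0}, {"hand": 0.2, "dx": 0, "dy": 0, "dz": -0.05, "wx": 0, "wy": 0, "wz": 0}])

```text
time_s: 11.85
ee_pos: [0.5523, 0.3704, 0.2308]
orientation: [[-0.124, 0.992, -0.001], [0.992, 0.124, -0.0], [-0.0, -0.001, -1.0]]
wrist_force: [0.8, 0.5, -0.2]
gripper_width: 0.0341
grasp_force: 0.0
```

```bash
python3 -c "
from cell import env
print(env.sign_off())"
```

```text
the job is handed in; nothing more can be done
None
```

The job is handed in at about 12 s: the last picture shows the shallow round pail upright in the empty end of the drip tray, clear of both jars, and the tall and square pails still hanging; sign-off returned no verdict.

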